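# Free the stuck scraper from the cheese curler

### The job

The scraper is stuck fast on the sprung spindle of the round wooden cheese curler stand and has to go to the wash. Take it by its wooden cross-grip and, while drawing it upwards, rock it a good 20 to 30 degrees to either side of where it sits, clockwise first (seen from above) and then anticlockwise, over and over until it works its way off the spindle; do not simply yank it straight off. Then lower it, still in the gripper, into the white tub so that it stands upright with its blade bar flat on the tub's floor, let go, and leave the loose cheeses and the honey jar where they are.

Things in the scene. Friction and masses are not known exactly. Their poses are not given: they have to be found in the camera images.
- scraper_grip (a point): centre of the scraper's wooden cross-grip, to be grasped: rounded bar 120 mm long (scraper's x), 22 mm wide (y: close the fingers across this), 24 mm tall (z up; top 12 mm above this point). Below it a steel neck 18 mm thick, which widens 35 mm below this point into a hub 40 mm across. At the start x, y, z lie along the stand's x, y, z.
- scraper_end (a point): the +x end of the cross-grip, 60 mm from its centre at the same height, same axes as scraper_grip: shows how far the scraper is turned against the stand
- scraper_foot (a point): centre of the scraper's underside, 87 mm below scraper_grip, same axes: mouth of the hub's bore (22 mm wide, 42 mm deep). Beside it, parallel to the cross-grip, the dark steel blade bar on which the scraper stands: 130 mm long (x), 22 mm wide, 7 mm thick. Whole scraper 99 mm tall, about 0.3 kg.
- stand: the cheese curler stand, fixed to the deck: round light wooden board 158 mm across, 20 mm thick, with a brass collar (top at z 30 mm, where the scraper's foot sits at the start) and a steel spindle up to z 70 mm. Origin at the centre of the underside; z is the spindle's axis, x the direction of the seated scraper's x axis.
- spindle_tip (a point): top end of the stand's spindle, 70 mm above the stand's origin. Four spring ribs on the spindle press outwards in the scraper's bore: a straight pull of 15 to 20 N leaves it stuck (over 20 to 30 N needed), but under such a pull it gives way 2 to 5 mm with every swing (turning takes 0.2 to 0.4 N m). They hold until it has risen about 35 mm; at 42 mm it is clear. No stops to turning.
- tub: the white open plastic wash tub, fixed to the deck: outside 182 mm along its x, 82 mm along its y, 30 mm tall; walls and floor 5 mm thick, so the inside is 172 by 72 mm and its floor is 5 mm above the origin. Origin at the centre of its underside. The scraper's blade bar fits in only roughly along the tub's x axis, either way round.
- drum_mid (a point): centre (half-way up) of the loose pale drum-shaped goat cheese, 63 mm across, 72 mm tall; a bystander to leave alone
- brick_mid (a point): centre (half-way up) of the loose grey ashed cheese shaped like a cut-off pyramid, 57x63x53 mm; a bystander to leave alone
- log_mid (a point): centre (half-way up) of the loose grey cheese log, 42x144x38 mm, lying flat; a bystander to leave alone
- jar_mid (a point): centre (half-way up) of the loose honey jar with a pale lid, 71 mm across, 110 mm tall; a bystander to leave alone
- scraper: the whole scraper; same point and axes as scraper_foot

How it is judged:
On the way, in this order (a step that is already met when the one before it is completed fails the run):
1. turned at least 15 degrees clockwise (seen from above) from where it sat, still on the spindle (y of scraper_end in the frame of stand below -0.0155 m and z of scraper_foot in the frame of stand between 0.02 and 0.06 m), for 0.05 s.
2. then turned at least 15 degrees anticlockwise from where it sat, drawn up by at least 3 mm, still on the spindle (y of scraper_end in the frame of stand above 0.0155 m and z of scraper_foot in the frame of stand between 0.033 and 0.064 m), for 0.05 s.
3. then turned at least 15 degrees clockwise again, drawn up by at least 8 mm, still on the spindle (y of scraper_end in the frame of stand below -0.0155 m and z of scraper_foot in the frame of stand between 0.038 and 0.066 m), for 0.05 s.
4. scraper clear above the spindle (z of scraper_foot in the frame of stand above 0.071 m), for 0.1 s.
5. lowered between the tub's walls while still held (x of scraper_foot in the frame of tub between -0.04 and 0.04 m and y of scraper_foot in the frame of tub between -0.03 and 0.03 m and z of scraper_foot in the frame of tub below 0.027 m and contact force between the fingers and scraper above 0.5 N), for 0.05 s.
At the end, for the whole second after the job is handed in: The scraper stands upright (within about 6 degrees) at rest in the tub, its foot within 4 mm of the tub's floor and within 40 mm along and 30 mm across of the tub's middle, and is released (x of scraper_foot in the frame of tub between -0.04 and 0.04 m and y of scraper_foot in the frame of tub between -0.03 and 0.03 m and z of scraper_foot in the frame of tub below 0.009 m and angle between scraper_foot's own z axis and vertical below 0.1 rad and linear speed of scraper below 0.02 m/s and contact force between the fingers and scraper below 0.1 N); the robot touches nothing.
It fails at once if the drum is shifted by more than 20 mm (distance of drum_mid from where it was at the start of the episode above 0.02 m).
It fails at once if the brick is shifted by more than 20 mm (distance of brick_mid from where it was at the start of the episode above 0.02 m).
It fails at once if the log is shifted by more than 20 mm (distance of log_mid from where it was at the start of the episode above 0.02 m).
It fails at once if the jar is shifted by more than 20 mm (distance of jar_mid from where it was at the start of the episode above 0.02 m).
It also fails if it takes over 64 s, if anything falls off the work surface, if the arm or the gripper's body presses on something with over 40 N, if the wrist force passes 120 N, or if a joint passes its speed limit or range.

### The arm

A 6-joint arm with a two-finger parallel gripper is mounted at the origin on a cart in front of the work surface, level with it; the furniture and walls round the work are solid. World frame = base frame: x ahead of the robot, y to its left, z up, the work surface at z = 0. Lengths are in m, angles in rad, forces in N, time in s.
With the tool pointing down it reaches from about 0.4 to 0.825 m from the base axis. Payload 7 kg.
Tool frame: the origin (TCP) lies on the centre line of the jaws, within the pads' length; the fingertips stand 11 mm ahead of it and the grasp point (between the pads) lies 8 mm behind it; z points along the fingers, y is the direction in which the jaws open and shut (so a half turn about z gives the same grasp; the last joint's range is limited). The gripper opens to 88 mm and grips with 3 to 60 N. Pads are 19 mm wide; open, the fingers measure 130 mm over their backs; the gripper's body (78 mm by 193 mm) begins 47 mm behind the grasp point.
Start: joints at [-0.969, 0.359, 0.012, 0, -1.224, -0.288], TCP at [0.208, -0.642, 0.238] pointing down, gripper open.
Joint ranges: [-3.07, 3.07], [-1.43, 2.12], [-1.02, 1.25], [-3.03, 1.67], [-3.05, -0], [-3.03, 3.03]. Speed limits (rad/s): [2.39, 2.39, 3.01, 3.14, 3.14, 3.14].

### API

Orientations are given as [roll, pitch, yaw] about the fixed x, y, z axes, in that order (R = Rz(yaw) Ry(pitch) Rx(roll)).
In Python, from station import * gives the robot as it stands.
- The arm moves only by the tool play_rows, never from a script. Its argument "targets" is a list of rows, each a list of 7 numbers: the turn, a rotation vector about the world's x, y, z in rad, then the shift along the world's x, y, z in m, then the opening, from 0 (shut) to 1 (fully open). A call has 1 to 12 rows; each row shifts and turns the pose as measured when the row begins; what a row does not reach is not made up. A row lasts 1/8 s, in which the tool goes at most 62.5 mm and 10.7 degrees, less where a joint would pass 70% of its speed; a pose out of reach is approached as far as the arm can. A call is refused whole if a number of a shift passes 0.0625 or a number of a turn 0.188, either way. A call with a gripper value outside its range is refused whole. The fingers move at their own pace and stop on an object; "grip_force" is the grip in N (left out, the last holds). Time passes only in rows, so rows that do not move let the fingers close. It gives the time, the measured TCP pose, the force and the opening at its end, in the units of the state.
- get_state(): the state, without advancing time (a new reading comes with each control period).
- grab_frame(name): name is "side" or "top"; returns (picture, depth): 420x560x3 uint8, blue, green, red; 420x560 float32, m along the optical axis (not along the pixel's ray), 0 where there is no reading.
- camera_params(name): a dict with "camera_matrix" (3x3 intrinsics, pixels), "extrinsics" (4x4, takes a point from world to camera coordinates). Camera axes: x right, y up, looking along -z (the intrinsics and any distortion apply to the point x, -y, -z); pixel columns grow to the right and rows downward; lengths in m; the calibration is good to about 2 mm. A picture is of the moment at which its call begins. camera_params takes no time and is no camera call.
- job_done(): hands the job in, once; it reports no verdict.
The state is a dict: "t": time; "q": joint angles; "qd": joint speeds; "joint_efforts": joint torques, N m; "eef_pos": TCP position; "ee_rot": TCP orientation; "force": force on the tool from outside, world axes, zero at the start; "moment": the same for the moment, N m; "width": finger opening in m.
Only numpy, scipy, OpenCV 4.12 (cv2) and the standard library are available. Lean on these libraries where they do the work, as an engineer would, in place of code of your own. Each camera call takes 0.05 s, during which the arm holds its last target.

## Working session

There is one attempt and no reset: what is moved stays moved. The work goes in short steps, Python scripts to look and compute and a tool call to move; the robot and the scene stay as the last step left them, time stands still between calls to the robot, and variables do not carry over. Pictures are saved under pics/ and viewed, and the job is handed in when it is done.

Besides the shell and the picture viewer there is one more tool, called after ">>>" by a JSON object that holds its "fn" and its "kwargs". play_rows: Moves the arm, as the interface text tells. Its arguments: {"type":"object","properties":{"targets":{"type":"array","items":{"type":"array","items":{"type":"number"}}},"grip_force":{"type":"number"}},"required":["targets"]}

```bash
mkdir -p pics; ls; python3 - <<'E'
from station import *
import cv2,numpy as np
for n in("side","top"):
    p,d=grab_frame(n); cv2.imwrite(f"pics/{n}0.png",p); np.save(f"pics/{n}0.npy",d); 
    c=camera_params(n); print(n,np.round(c["camera_matrix"],1).tolist(),np.round(c["extrinsics"],4).tolist(),[k for k in c])
print(get_state())
E
```

```text
pics
side [[386.6, 0.0, 278.5], [0.0, 386.6, 208.1], [0.0, 0.0, 1.0]] [[-0.9972, 0.0723, 0.0208, 0.6115], [-0.0102, -0.4028, 0.9152, -0.0945], [0.0746, 0.9124, 0.4024, -1.209], [0.0, 0.0, 0.0, 1.0]] ['camera_matrix', 'extrinsics']
top [[446.9, 0.0, 274.3], [0.0, 446.9, 206.1], [0.0, 0.0, 1.0]] [[0.001, -0.9997, -0.0251, -0.0032], [0.9853, -0.0033, 0.1706, -0.632], [-0.1706, -0.0249, 0.985, -1.184], [0.0, 0.0, 0.0, 1.0]] ['camera_matrix', 'extrinsics']
{'t': 0.1, 'q': array([-9.68902292e-01,  3.59318460e-01,  1.11346124e-02, -2.85799576e-04,
       -1.22410154e+00, -2.88117160e-01]), 'qd': array([-0.00010428, -0.00204864,  0.00163186,  0.0007713 ,  0.00014347,
        0.00020483]), 'joint_efforts': array([-1.64282890e-03, -5.84161806e+01,  2.93747663e+01,  7.01548085e+00,
        1.00836914e-02, -4.22892663e-05]), 'eef_pos': array([ 0.20818609, -0.64164389,  0.23671149]), 'ee_rot': array([ 3.14008862e+00, -1.65541219e-04, -2.82791297e+00]), 'force': array([-0.05100275, -0.37663656, -0.12554227]), 'moment': array([ 0.01707815, -0.03281609, -0.00670967]), 'width': 0.08753800574135431}
```

View pics/side0.png

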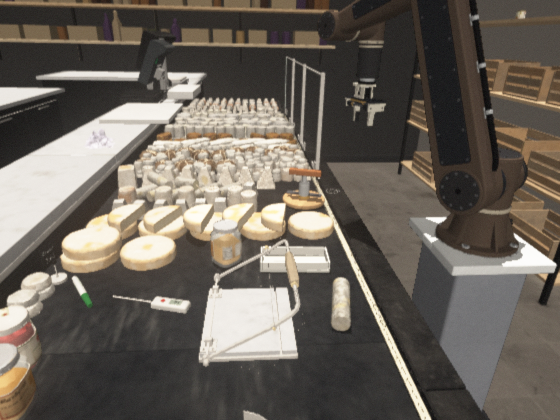

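View pics/top0.png

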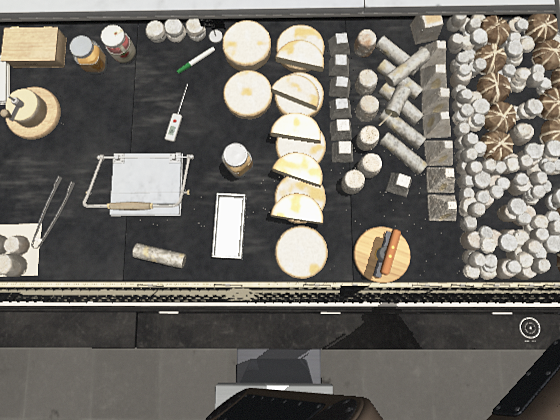

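The side view shows the stand with the scraper at about (303,190) and the tub at (295,260). In the top view the stand is at (382,253) and the tub at (229,226). I'll zoom in.

```bash
python3 - <<'E'
import cv2
a=cv2.imread("pics/top0.png")[160:300,200:440]; b=cv2.imread("pics/side0.png")[150:290,220:370]
cv2.imwrite("pics/ztop.png",cv2.resize(a,(800,467),interpolation=cv2.INTER_CUBIC))
cv2.imwrite("pics/zside.png",cv2.resize(b,(640,597),interpolation=cv2.INTER_CUBIC))
E
```

```text
(no output)
```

View pics/ztop.png

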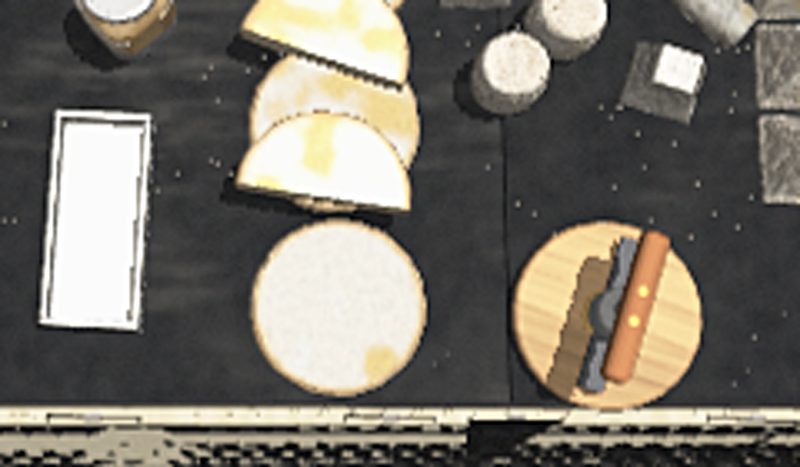

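View pics/zside.png

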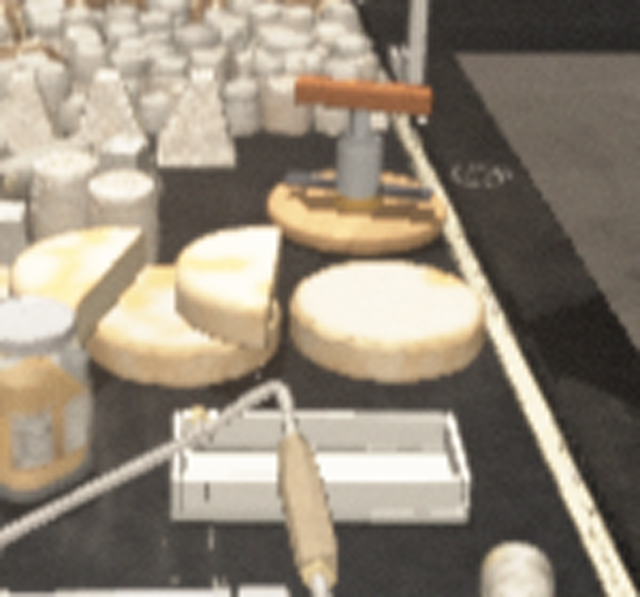

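```bash
cat > h.py <<'E'
import numpy as np,cv2
from station import *
def cam(n):
    c=camera_params(n);return np.array(c["camera_matrix"]),np.array(c["extrinsics"])
def ray(n,u,v):
    K,E=cam(n);R=E[:3,:3];t=E[:3,3]
    d=np.array([(u-K[0,2])/K[0,0],-(v-K[1,2])/K[1,1],-1.]);return -R.T@t,R.T@d
def onz(n,u,v,z):
    o,d=ray(n,u,v);return o+d*(z-o[2])/d[2]
def proj(n,p):
    K,E=cam(n);q=E[:3,:3]@np.asarray(p)+E[:3,3];return np.array([K[0,0]*q[0]/-q[2]+K[0,2],-K[1,1]*q[1]/-q[2]+K[1,2]])
def tri(a,b):
    (o1,d1),(o2,d2)=a,b
    A=np.stack([d1,-d2],1);s=np.linalg.lstsq(A,o2-o1,rcond=None)[0]
    p,q=o1+d1*s[0],o2+d2*s[1];return (p+q)/2,np.linalg.norm(p-q)
def cloud(n,d):
    K,E=cam(n);v,u=np.mgrid[:d.shape[0],:d.shape[1]]
    P=np.stack([(u-K[0,2])/K[0,0]*d,-(v-K[1,2])/K[1,1]*d,-d],-1)
    W=(P-E[:3,3])@E[:3,:3];W[d<=0]=np.nan;return W
E
python3 - <<'E'
from h import *
np.set_printoptions(precision=4,suppress=True)
T=cv2.imread("pics/top0.png");S=cv2.imread("pics/side0.png")
Wt=cloud("top",np.load("pics/top0.npy"));Ws=cloud("side",np.load("pics/side0.npy"))
def red(I,box):
    h=cv2.cvtColor(I,cv2.COLOR_BGR2HSV);m=np.zeros(I.shape[:2],np.uint8)
    x0,y0,x1,y1=box;m[y0:y1,x0:x1]=((h[...,1]>130)&(h[...,0]<14)&(h[...,2]>90))[y0:y1,x0:x1];return m
c={}
for n,I,b,W in(("top",T,(370,220,420,285),Wt),("side",S,(280,160,330,185),Ws)):
    m=red(I,b);m=cv2.morphologyEx(m,cv2.MORPH_CLOSE,np.ones((3,3)))
    cs,_=cv2.findContours(m,0,1);k=max(cs,key=cv2.contourArea);r=cv2.minAreaRect(k);print(n,r,m.sum())
    bp=cv2.boxPoints(r);l=[np.linalg.norm(bp[1]-bp[0]),np.linalg.norm(bp[2]-bp[1])]
    e=((bp[0]+bp[3])/2,(bp[1]+bp[2])/2) if l[0]>l[1] else ((bp[0]+bp[1])/2,(bp[2]+bp[3])/2)
    e=sorted(e,key=lambda p:p[1] if n=="top" else p[0]);c[n]=(np.array(r[0]),*e);print(e)
    P=W[m>0];print("depth pts med",np.nanmedian(P,0),np.nanpercentile(P[:,2],[5,50,95]))
for i in range(3):print(tri(ray("top",*c["top"][i]),ray("side",*c["side"][i])))
# tub
h=cv2.cvtColor(T,cv2.COLOR_BGR2HSV)
m=np.zeros(T.shape[:2],np.uint8);m[185:265,205:252]=((h[...,2]>120)&(h[...,1]<60))[185:265,205:252]
m=cv2.morphologyEx(m,cv2.MORPH_CLOSE,np.ones((5,5)));k=max(cv2.findContours(m,0,1)[0],key=cv2.contourArea)
r=cv2.minAreaRect(k);bp=cv2.boxPoints(r);q=np.array([onz("top",*p,.03) for p in bp]);print("tub",r,q,q.mean(0),np.linalg.norm(np.diff(q,axis=0),axis=1))
print("tub z pct",np.nanpercentile(Wt[m>0][:,2],[2,10,50,90,98]))
P=Wt[215:240,222:238].reshape(-1,3);print("floor",np.nanmedian(P,0))
# board
m=np.zeros(T.shape[:2],np.uint8);m[220:285,350:415]=((h[...,1]>50)&(h[...,0]<30)&(h[...,2]>90))[220:285,350:415]
m=cv2.morphologyEx(m,cv2.MORPH_CLOSE,np.ones((9,9)));k=max(cv2.findContours(m,0,1)[0],key=cv2.contourArea)
el=cv2.fitEllipse(cv2.convexHull(k));print("board",el,onz("top",*el[0],.02),cv2.minEnclosingCircle(k))
# tall things near path, incl rail
for n,W in(("top",Wt),("side",Ws)):
    M=(W[...,0]>.2)&(W[...,0]<.75)&(W[...,1]>-.55)&(W[...,1]<.3)&(W[...,2]>.08)&(W[...,2]<.6)
    P=W[M]
    g={}
    for p in P:
        kk=(int(p[0]//.05),int(p[1]//.05));g.setdefault(kk,[]).append(p[2])
    print(n,{(round(a*.05,2),round(b*.05,2)):(round(float(max(z)),2),len(z)) for (a,b),z in sorted(g.items()) if len(z)>4})
E
```

```text
top ((390.6119689941406, 251.61598205566406), (8.15999984741211, 45.87999725341797), 16.26020622253418) 346
[array([397.0352, 229.5936], dtype=float32), array([384.1888, 273.6384], dtype=float32)]
depth pts med [ 0.5001 -0.3009  0.128 ] [0.1242 0.128  0.132 ]
side ((305.11822509765625, 171.4751739501953), (30.604639053344727, 6.49536657333374), 6.581944942474365) 184
[array([289.9168, 169.7212], dtype=float32), array([320.3197, 173.2292], dtype=float32)]
depth pts med [ 0.4959 -0.2921  0.1231] [0.1132 0.1231 0.1302]
(array([ 0.4993, -0.3028,  0.1209]), np.float64(0.004505835650270002))
(array([ 0.5542, -0.3211,  0.1221]), np.float64(0.0074819947758272805))
(array([ 0.4451, -0.2847,  0.1198]), np.float64(0.0013745887903056577))
tub ((228.69485473632812, 225.19598388671875), (30.573793411254883, 65.28211975097656), 4.159642219543457) [[0.4943 0.1724 0.03  ]
 [0.6791 0.1636 0.03  ]
 [0.6723 0.0764 0.03  ]
 [0.4881 0.0874 0.03  ]] [0.5834 0.1249 0.03  ] [0.185  0.0875 0.1845]
tub z pct [-0.0014  0.0014  0.0054  0.0285  0.0321]
floor [0.5805 0.1252 0.0047]
board ((381.14337158203125, 256.
[... 672 characters left out ...]
): (0.57, 8), (0.2, -0.05): (0.6, 1328), (0.2, 0.0): (0.6, 1357), (0.25, -0.55): (0.6, 45), (0.25, -0.1): (0.6, 144), (0.25, -0.05): (0.6, 36), (0.3, -0.55): (0.58, 76), (0.3, -0.5): (0.6, 48), (0.3, -0.45): (0.6, 28), (0.35, -0.55): (0.57, 19), (0.35, -0.5): (0.6, 146), (0.4, -0.55): (0.6, 60), (0.4, -0.5): (0.6, 116), (0.4, -0.3): (0.13, 11), (0.45, -0.35): (0.13, 5), (0.45, -0.3): (0.13, 124), (0.5, -0.35): (0.13, 56), (0.5, -0.3): (0.13, 69), (0.55, -0.35): (0.13, 13), (0.6, -0.5): (0.08, 6), (0.6, 0.2): (0.14, 40), (0.6, 0.25): (0.15, 41), (0.65, 0.2): (0.12, 102), (0.7, -0.55): (0.09, 13), (0.7, -0.5): (0.08, 6), (0.7, 0.05): (0.11, 18), (0.7, 0.1): (0.11, 134), (0.7, 0.2): (0.09, 14)}
```

```bash
python3 - <<'E'
from h import *
np.set_printoptions(precision=3,suppress=True)
Ws=cloud("side",np.load("pics/side0.npy"));Wt=cloud("top",np.load("pics/top0.npy"))
for u,v in[(320,185),(320,150),(320,100),(321,80),(305,70),(290,60),(304,150),(285,70),(365,105),(345,105),(380,110)]:
    P=Ws[v-2:v+3,u-2:u+3].reshape(-1,3);i=np.nanargmax(P[:,1]);print(u,v,P[i])
for u,v in[(405,320),(420,310),(450,340),(380,340),(225,197),(390,250)]:
    print("top",u,v,Wt[v,u])
# grip line fit via top depth
m=(np.abs(Wt[...,1]+.3)<.1)&(np.abs(Wt[...,0]-.5)<.1)&(Wt[...,2]>.105)&(Wt[...,2]<.15)
P=Wt[m];c=P.mean(0);u,s,vt=np.linalg.svd(P[:,:2]-c[:2]);a=(P[:,:2]-c[:2])@vt[0];print(c,vt[0],np.degrees(np.arctan2(vt[0,1],vt[0,0])),a.min(),a.max(),P[:,2].max(), c[:2]+vt[0]*(a.min()+a.max())/2,len(P))
print(onz("top",390.61,251.6,.125))
for n,z in(("top",.125),):
  A=onz(n,397.035,229.59,z);B=onz(n,384.19,273.64,z);d=A-B;print(np.degrees(np.arctan2(d[1],d[0])),np.linalg.norm(d))
# tub walls via depth
m=(np.abs(Wt[...,1]-.125)<.08)&(np.abs(Wt[...,0]-.583)<.13)&(Wt[...,2]>.022)&(Wt[...,2]<.04)
P=Wt[m];r=cv2.minAreaRect(P[:,:2].astype(np.float32));print("tub depth rect",r)
E
```

```text
320 185 [ 0.413 -0.452  0.004]
320 150 [ 0.35  -0.874  0.05 ]
320 100 [ 0.35  -0.875  0.287]
321 80 [ 0.356 -0.871  0.375]
305 70 [ 0.353 -1.377  0.403]
290 60 [ 0.352 -2.235  0.404]
304 150 [ 0.456 -0.695  0.084]
285 70 [ 0.344 -2.815  0.296]
365 105 [ 0.219 -0.552  0.312]
345 105 [ 0.267 -0.695  0.305]
380 110 [ 0.166 -0.557  0.303]
top 405 320 [ 0.312 -0.398 -0.138]
top 420 310 [ 0.343 -0.435 -0.104]
top 450 340 [ 0.253 -0.531 -0.14 ]
top 380 340 [ 0.253 -0.319 -0.135]
top 225 197 [0.668 0.141 0.003]
top 390 250 [ 0.505 -0.3    0.13 ]
[ 0.5   -0.3    0.127] [-0.947  0.32 ] 161.3462587658896 -0.0612513769845492 0.05818085055117815 0.13701351990331653 [ 0.501 -0.301] 440
[ 0.501 -0.302  0.125]
-18.458843370864205 0.11798834796007446
tub depth rect ((0.5820193886756897, 0.12570759654045105), (0.08270713686943054, 0.1815430223941803), 87.16806030273438)
```

```bash
python3 - <<'E'
from h import *
np.set_printoptions(precision=3,suppress=True)
for n in("side","top"):
    W=cloud(n,np.load(f"pics/{n}0.npy"))
    M=(W[...,0]>.45)&(W[...,0]<.75)&(W[...,1]>.15)&(W[...,1]<.32)&(W[...,2]>.07)&(W[...,2]<.25)
    P=W[M];print(n,P[np.argsort(P[:,1])][::4])
E
```

```text
side [[0.661 0.226 0.113]
 [0.659 0.228 0.114]
 [0.661 0.229 0.109]
 [0.659 0.231 0.113]
 [0.692 0.239 0.091]
 [0.683 0.24  0.097]
 [0.718 0.24  0.077]
 [0.727 0.241 0.071]
 [0.65  0.241 0.118]
 [0.637 0.242 0.129]
 [0.681 0.242 0.099]
 [0.657 0.243 0.115]
 [0.716 0.244 0.078]
 [0.653 0.244 0.117]
 [0.683 0.244 0.097]
 [0.73  0.245 0.071]
 [0.706 0.245 0.082]
 [0.662 0.245 0.11 ]
 [0.655 0.245 0.11 ]
 [0.704 0.245 0.085]
 [0.658 0.246 0.111]
 [0.711 0.246 0.08 ]
 [0.648 0.246 0.116]
 [0.628 0.246 0.134]
 [0.639 0.246 0.124]
 [0.699 0.246 0.085]
 [0.695 0.246 0.088]
 [0.708 0.246 0.083]
 [0.664 0.246 0.103]
 [0.635 0.246 0.131]
 [0.648 0.246 0.119]
 [0.697 0.246 0.085]
 [0.678 0.247 0.101]
 [0.633 0.247 0.127]
 [0.633 0.247 0.132]
 [0.66  0.247 0.112]
 [0.651 0.247 0.117]
 [0.66  0.247 0.114]
 [0.655 0.248 0.106]
 [0.681 0.248 0.099]
 [0.697 0.248 0.089]
 [0.688 0.248 0.094]
 [0.674 0.248 0.099]
 [0.658 0.249 0.11 ]
 [0.662 0.249 0.108]
 [0.66  0.25  0.108]
 [0.642 0.25  0.126]
 [0.62  0.254 0.143]
 [0.62  0.258 0.143]
 [0.621 0.266 0.144]
 [0.617 0.271 0.145]
 [0.621 0.272 0.141]
 [0
[... 688 characters left out ...]
0.131]
 [0.656 0.244 0.111]
 [0.715 0.244 0.082]
 [0.665 0.245 0.109]
 [0.713 0.245 0.079]
 [0.697 0.245 0.088]
 [0.679 0.246 0.095]
 [0.621 0.247 0.138]
 [0.624 0.247 0.137]
 [0.623 0.251 0.142]
 [0.623 0.254 0.141]
 [0.616 0.257 0.138]
 [0.617 0.26  0.147]
 [0.62  0.263 0.144]
 [0.618 0.266 0.144]
 [0.618 0.271 0.146]
 [0.616 0.274 0.142]
 [0.616 0.278 0.139]
 [0.618 0.281 0.145]
 [0.621 0.284 0.144]
 [0.618 0.288 0.141]
 [0.62  0.292 0.145]
 [0.62  0.294 0.145]
 [0.618 0.298 0.141]
 [0.62  0.302 0.144]
 [0.616 0.305 0.142]
 [0.617 0.308 0.149]
 [0.623 0.31  0.144]
 [0.618 0.312 0.145]
 [0.62  0.315 0.145]
 [0.623 0.316 0.143]
 [0.625 0.317 0.148]
 [0.614 0.319 0.15 ]
 [0.623 0.32  0.147]]
```

>>> {"fn": "play_rows", "kwargs": {"targets": [[0, 0, -0.08, 0.0365, 0.0426, 0, 1], [0, 0, -0.08, 0.0365, 0.0426, 0, 1], [0, 0, -0.08, 0.0365, 0.0426, 0, 1], [0, 0, -0.08, 0.0365, 0.0426, 0, 1], [0, 0, -0.08, 0.0365, 0.0426, 0, 1], [0, 0, -0.08, 0.0365, 0.0426, 0, 1], [0, 0, -0.08, 0.0365, 0.0426, 0, 1], [0, 0, -0.08, 0.0365, 0.0426, 0, 1]], "grip_force": 60}}

```text
t: 1.1
eef_pos: [0.5036, -0.2911, 0.2327]
ee_rot: [3.136, -0.004, 2.788]
force: [0.2, -0.6, 0.4]
width: 0.0875
```

>>> {"fn": "play_rows", "kwargs": {"targets": [[0, 0, 0.03, -0.003, -0.01, -0.01, 1], [0, 0, 0, 0, 0, -0.03, 1], [0, 0, 0, 0, 0, -0.03, 1], [0, 0, 0, 0, 0, 0, 1], [0, 0, 0, 0, 0, 0, 1]]}}

```text
t: 1.72
eef_pos: [0.5037, -0.2968, 0.1611]
ee_rot: [3.136, -0.004, 2.825]
force: [-0.2, 0.7, -0.1]
width: 0.0872
```

```bash
python3 - <<'E'
from h import *
s=get_state();print(s["eef_pos"],s["ee_rot"],s["force"],s["q"])
a,_=grab_frame("top");b,_=grab_frame("side")
print(proj("top",s["eef_pos"]),proj("side",s["eef_pos"]))
cv2.imwrite("pics/a.png",cv2.resize(a[190:300,320:460],(763,600),interpolation=2))
cv2.imwrite("pics/b.png",cv2.resize(b[90:230,220:390],(728,600),interpolation=2))
E
```

```text
[ 0.50369913 -0.29675393  0.16112217] [ 3.13573827 -0.0043941   2.82465328] [-0.1610058   0.67379452 -0.09123281] [-0.20233974  0.27559266 -0.28970603 -0.00746502 -1.00920603 -1.68142172]
[391.69311499 249.57036621] [304.03504109 161.13800536]
```

View pics/a.png

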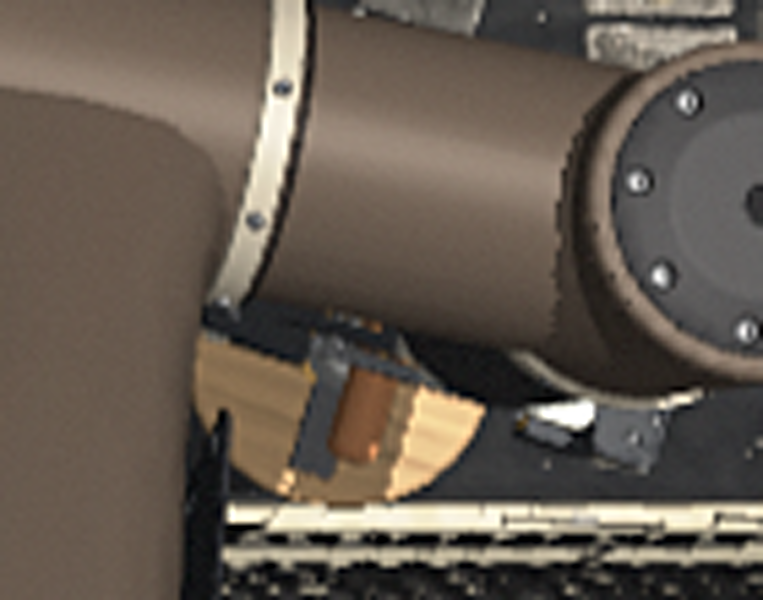

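View pics/b.png

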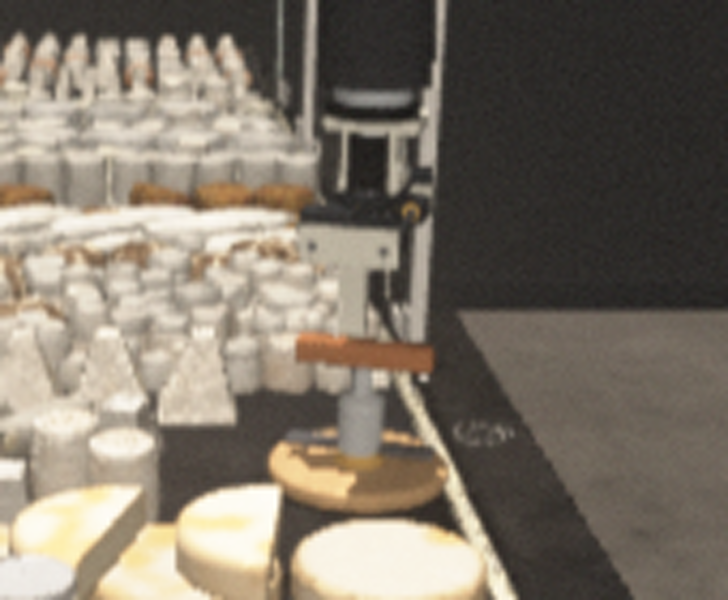

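The gripper is over the cross-grip: the finger sits at about (352,300) in the side crop and the grip centre is at (365,352). I'll go down with a small xy correction.

>>> {"fn": "play_rows", "kwargs": {"targets": [[0.003, 0.004, -0.006, -0.004, -0.005, -0.005, 1], [0, 0, 0, 0, 0, -0.018, 1], [0, 0, 0, 0, 0, -0.017, 1], [0, 0, 0, 0, 0, -0.01, 1], [0, 0, 0, 0, 0, 0, 1]]}}

```text
t: 2.45
eef_pos: [0.5001, -0.3034, 0.1118]
ee_rot: [3.134, -0.005, 2.817]
force: [0.0, 0.0, 0.1]
width: 0.0878
```

>>> {"fn": "play_rows", "kwargs": {"targets": [[0, 0, 0.0, 0, 0.002, -0.003, 1], [0, 0, 0, 0, 0, 0, 0], [0, 0, 0, 0, 0, 0, 0], [0, 0, 0, 0, 0, 0, 0], [0, 0, 0, 0, 0, 0, 0], [0, 0, 0, 0, 0, 0, 0]]}}

```text
t: 3.2
eef_pos: [0.5012, -0.3014, 0.1102]
ee_rot: [3.134, -0.002, 2.818]
force: [0.3, 0.2, -0.8]
width: 0.0431
```

>>> {"fn": "play_rows", "kwargs": {"targets": [[0, 0, 0, 0, 0, 0, 0], [0, 0, 0, 0, 0, 0, 0], [0, 0, 0, 0, 0, 0, 0], [0, 0, 0, 0, 0, 0, 0]]}}

```text
t: 3.7
eef_pos: [0.5011, -0.3017, 0.1102]
ee_rot: [3.134, -0.002, 2.818]
force: [-0.8, -0.6, 0.6]
width: 0.0217
```

The grip is held at 21.7 mm, against 22 mm expected. First clockwise swing, with a gentle upward draw.

>>> {"fn": "play_rows", "kwargs": {"targets": [[0, 0, -0.15, 0, 0, 0.002, 0], [0, 0, -0.15, 0, 0, 0.002, 0]], "grip_force": 60}}

```text
t: 3.95
eef_pos: [0.5006, -0.3011, 0.1111]
ee_rot: [3.133, -0.004, 2.509]
force: [5.0, -7.0, -16.4]
width: 0.0218
```

```bash
python3 -c "
from h import *
s=get_state();print(s['eef_pos'],s['ee_rot'],s['force'],s['moment'],s['width'])"
```

```text
[ 0.50057017 -0.3010838   0.1110503 ] [ 3.13316001 -0.00428906  2.50935359] [  4.96391587  -7.03240138 -16.36561951] [-2.78216604 -1.99536072  0.34979898] 0.021784871750960128
```

>>> {"fn": "play_rows", "kwargs": {"targets": [[0, 0, -0.14, 0, 0, 0.0025, 0], [0, 0, 0, 0, 0, 0.0025, 0]]}}

```text
t: 4.2
eef_pos: [0.5004, -0.3005, 0.1116]
ee_rot: [3.133, -0.007, 2.361]
force: [6.3, -6.6, -22.5]
width: 0.0215
```

```bash
cat > st.py <<'E'
from h import *
np.set_printoptions(precision=4,suppress=True)
s=get_state();y=s['ee_rot'][2]
print(s['t'],s['eef_pos'],s['ee_rot'],'dyaw',round(float(np.degrees((y-2.818+np.pi)%(2*np.pi)-np.pi)),1),s['force'],s['moment'],s['width'])
E
python3 st.py
```

```text
4.2 [ 0.5004 -0.3005  0.1116] [ 3.133  -0.0069  2.3613] dyaw -26.2 [  6.2778  -6.5793 -22.456 ] [-3.1782 -2.5188 -0.0937] 0.021540647084154062
```

>>> {"fn": "play_rows", "kwargs": {"targets": [[0, 0, 0.17, 0, 0, 0.002, 0], [0, 0, 0.17, 0, 0, 0.002, 0], [0, 0, 0.17, 0, 0, 0.002, 0], [0, 0, 0.17, 0, 0, 0.002, 0], [0, 0, 0.17, 0, 0, 0.002, 0]]}}

```text
t: 4.82
eef_pos: [0.5005, -0.3015, 0.1134]
ee_rot: [3.132, -0.009, -3.052]
force: [3.6, -4.9, -12.6]
width: 0.0214
```

```bash
python3 st.py
```

```text
4.825 [ 0.5005 -0.3015  0.1134] [ 3.1317 -0.0089 -3.0519] dyaw 23.7 [  3.6471  -4.919  -12.6229] [-1.9653 -1.4575 -0.3491] 0.021381151198073618
```

>>> {"fn": "play_rows", "kwargs": {"targets": [[0, 0, 0.05, 0, 0, 0.003, 0], [0, 0, -0.17, 0, 0, 0.0025, 0], [0, 0, -0.17, 0, 0, 0.0025, 0], [0, 0, -0.17, 0, 0, 0.0025, 0], [0, 0, -0.17, 0, 0, 0.0025, 0], [0, 0, -0.17, 0, 0, 0.0025, 0], [0, 0, -0.06, 0, 0, 0.0025, 0]]}}

```text
t: 5.7
eef_pos: [0.5006, -0.301, 0.1164]
ee_rot: [3.13, -0.015, 2.344]
force: [4.9, -5.1, -18.3]
width: 0.0216
```

```bash
python3 st.py
```

```text
5.7 [ 0.5006 -0.301   0.1164] [ 3.1296 -0.0147  2.344 ] dyaw -27.2 [  4.8725  -5.0938 -18.2886] [-2.1803 -2.2698  0.2128] 0.02160932717043407
```

```bash
python3 - <<'E'
from h import *
b,d=grab_frame("side")
cv2.imwrite("pics/c.png",cv2.resize(b[130:230,240:370],(780,600),interpolation=2))
s=get_state();print(proj("side",s["eef_pos"]))
E
```

```text
[304.14390432 172.70554611]
```

View pics/c.png

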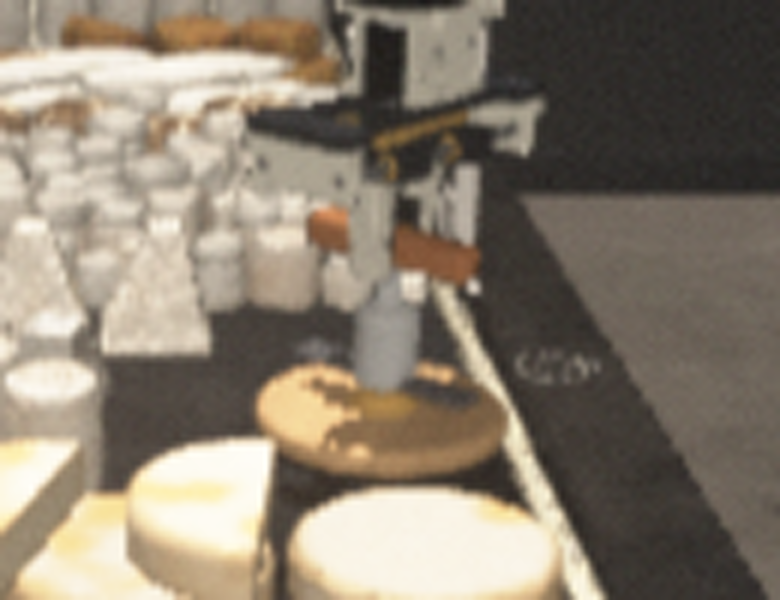

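The scraper turns with the gripper: the grip runs from (312,228) to (478,262), and the hub has risen off the collar at (390,385). I'll carry on rocking and trim out the small tilt.

>>> {"fn": "play_rows", "kwargs": {"targets": [[-0.004, 0, 0.18, 0, 0, 0.0025, 0], [-0.004, 0, 0.18, 0, 0, 0.0025, 0], [-0.004, 0, 0.18, 0, 0, 0.0025, 0], [-0.004, 0, 0.18, 0, 0, 0.0025, 0], [-0.004, 0, 0.18, 0, 0, 0.0025, 0], [0, 0, 0.05, 0, 0, 0.0025, 0], [0, 0, -0.18, 0, 0, 0.0025, 0], [0, 0, -0.18, 0, 0, 0.0025, 0], [0, 0, -0.18, 0, 0, 0.0025, 0], [0, 0, -0.18, 0, 0, 0.0025, 0], [0, 0, -0.18, 0, 0, 0.0025, 0], [0, 0, -0.05, 0, 0, 0.0025, 0]]}}

```text
t: 7.25
eef_pos: [0.5013, -0.3005, 0.1219]
ee_rot: [-3.14, -0.016, 2.334]
force: [5.0, -5.2, -17.9]
width: 0.0218
```

```bash
python3 st.py
```

```text
7.25 [ 0.5013 -0.3005  0.1219] [-3.1404 -0.0159  2.334 ] dyaw -27.7 [  4.9525  -5.1595 -17.9319] [-2.4871 -2.1936  0.2339] 0.021759359314709358
```

>>> {"fn": "play_rows", "kwargs": {"targets": [[-0.003, -0.003, 0.18, 0, 0, 0.0025, 0], [-0.003, -0.003, 0.18, 0, 0, 0.0025, 0], [-0.003, -0.003, 0.18, 0, 0, 0.0025, 0], [0, 0, 0.18, 0, 0, 0.0025, 0], [0, 0, 0.18, 0, 0, 0.0025, 0], [0, 0, 0.05, 0, 0, 0.0025, 0], [0, 0, -0.18, 0, 0, 0.0025, 0], [0, 0, -0.18, 0, 0, 0.0025, 0], [0, 0, -0.18, 0, 0, 0.0025, 0], [0, 0, -0.18, 0, 0, 0.0025, 0], [0, 0, -0.18, 0, 0, 0.0025, 0], [0, 0, -0.05, 0, 0, 0.0025, 0]]}}

```text
t: 8.75
eef_pos: [0.5011, -0.3003, 0.1274]
ee_rot: [-3.142, -0.013, 2.325]
force: [4.2, -5.0, -18.2]
width: 0.0217
```

```bash
python3 st.py
```

```text
8.75 [ 0.5011 -0.3003  0.1274] [-3.1416 -0.013   2.3253] dyaw -28.2 [  4.1794  -4.9558 -18.2471] [-2.5389 -2.1213  0.24  ] 0.021656197632485195
```

>>> {"fn": "play_rows", "kwargs": {"targets": [[-0.003, -0.003, 0.18, 0, 0, 0.0025, 0], [-0.003, -0.003, 0.18, 0, 0, 0.0025, 0], [-0.002, -0.002, 0.18, 0, 0, 0.0025, 0], [0, 0, 0.18, 0, 0, 0.0025, 0], [0, 0, 0.18, 0, 0, 0.0025, 0], [0, 0, 0.06, 0, 0, 0.0025, 0], [0, 0, -0.18, 0, 0, 0.0025, 0], [0, 0, -0.18, 0, 0, 0.0025, 0], [0, 0, -0.18, 0, 0, 0.0025, 0], [0, 0, -0.18, 0, 0, 0.0025, 0], [0, 0, -0.18, 0, 0, 0.0025, 0], [0, 0, -0.05, 0, 0, 0.0025, 0]]}}

```text
t: 10.25
eef_pos: [0.5009, -0.3004, 0.1335]
ee_rot: [3.14, -0.012, 2.327]
force: [4.0, -5.5, -17.7]
width: 0.0222
```

```bash
python3 st.py; python3 - <<'E'
from h import *
b,d=grab_frame("side")
cv2.imwrite("pics/d.png",cv2.resize(b[130:230,240:370],(780,600),interpolation=2))
E
```

```text
10.25 [ 0.5009 -0.3004  0.1335] [ 3.1402 -0.0116  2.3272] dyaw -28.1 [  3.9547  -5.4805 -17.664 ] [-2.4664 -2.1475  0.1743] 0.022220920196097015
```

View pics/d.png

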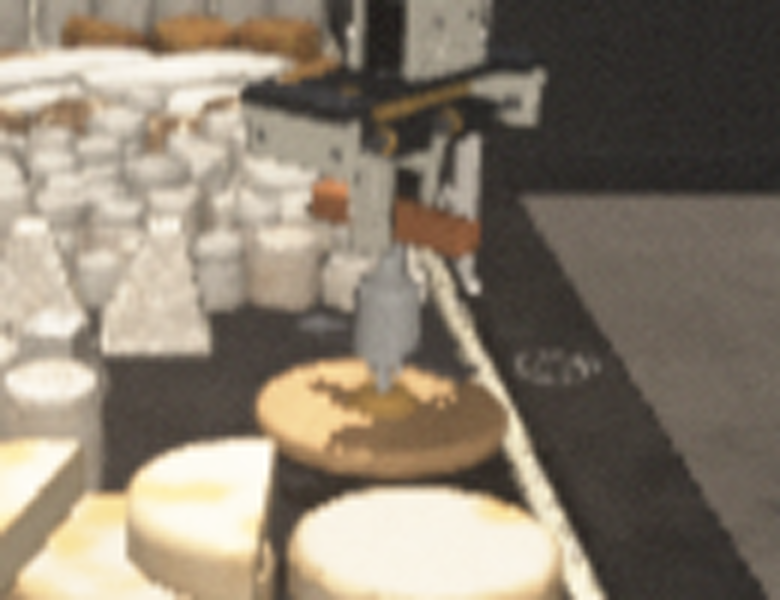

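The scraper has risen clearly: the spindle shows beneath the hub at (385,380), and the commanded rise is about 23 mm. The tub-side clearances look unchanged. I'll continue rocking.

>>> {"fn": "play_rows", "kwargs": {"targets": [[-0.003, -0.003, 0.18, 0, 0, 0.0025, 0], [-0.003, -0.003, 0.18, 0, 0, 0.0025, 0], [-0.002, -0.002, 0.18, 0, 0, 0.0025, 0], [0, 0, 0.18, 0, 0, 0.0025, 0], [0, 0, 0.18, 0, 0, 0.0025, 0], [0, 0, 0.06, 0, 0, 0.0025, 0], [0, 0, -0.18, 0, 0, 0.0025, 0], [0, 0, -0.18, 0, 0, 0.0025, 0], [0, 0, -0.18, 0, 0, 0.0025, 0], [0, 0, -0.18, 0, 0, 0.0025, 0], [0, 0, -0.18, 0, 0, 0.0025, 0], [0, 0, -0.05, 0, 0, 0.0025, 0]]}}

```text
t: 11.8
eef_pos: [0.5008, -0.3006, 0.1402]
ee_rot: [3.139, -0.01, 2.329]
force: [4.4, -5.5, -17.2]
width: 0.0216
```

```bash
python3 st.py
```

```text
11.8 [ 0.5008 -0.3006  0.1402] [ 3.1389 -0.0099  2.3291] dyaw -28.0 [  4.4391  -5.5195 -17.2122] [-2.4555 -2.0988  0.1423] 0.021575318352020655
```

>>> {"fn": "play_rows", "kwargs": {"targets": [[-0.003, -0.003, 0.18, 0, 0, 0.0025, 0], [-0.003, -0.003, 0.18, 0, 0, 0.0025, 0], [-0.002, -0.002, 0.18, 0, 0, 0.0025, 0], [0, 0, 0.18, 0, 0, 0.0025, 0], [0, 0, 0.18, 0, 0, 0.0025, 0], [0, 0, 0.06, 0, 0, 0.0025, 0], [0, 0, -0.18, 0, 0, 0.0025, 0], [0, 0, -0.18, 0, 0, 0.0025, 0], [0, 0, -0.18, 0, 0, 0.0025, 0], [0, 0, -0.18, 0, 0, 0.0025, 0], [0, 0, -0.18, 0, 0, 0.0025, 0], [0, 0, -0.05, 0, 0, 0.0025, 0]]}}

```text
t: 13.3
eef_pos: [0.4976, -0.298, 0.1587]
ee_rot: [3.137, -0.011, 2.334]
force: [-0.2, 0.0, -2.8]
width: 0.0214
```

```bash
python3 st.py
```

```text
13.3 [ 0.4976 -0.298   0.1587] [ 3.1373 -0.0112  2.3342] dyaw -27.7 [-0.1904  0.0393 -2.8376] [-0.1342 -0.0197 -0.0035] 0.021405674745018453
```

The scraper is free, hanging at 2.8 N with the foot about 48 mm up. Next I lift it and carry it to the tub.

>>> {"fn": "play_rows", "kwargs": {"targets": [[0, 0, 0, 0, 0, 0.04, 0], [0, 0, 0, 0, 0, 0.05, 0], [0, 0, 0.084, 0.008, 0.046, 0.01, 0], [0, 0, 0.084, 0.008, 0.046, 0, 0], [0, 0, 0.084, 0.008, 0.046, 0, 0], [0, 0, 0.084, 0.008, 0.046, 0, 0], [0, 0, 0.084, 0.008, 0.046, 0, 0], [0, 0, 0.084, 0.008, 0.046, 0, 0], [0, 0, 0.084, 0.008, 0.046, 0, 0], [0, 0, 0.084, 0.008, 0.046, 0, 0], [0, 0, 0.084, 0.008, 0.046, 0, 0], [0, 0, 0, 0, 0, 0, 0]]}}

```text
t: 14.8
eef_pos: [0.565, 0.1321, 0.2552]
ee_rot: [3.137, -0.023, 3.111]
force: [-0.3, 0.4, -2.2]
width: 0.0216
```

```bash
python3 st.py; python3 - <<'E'
from h import *
b,d=grab_frame("side");t,dt=grab_frame("top")
np.save("pics/ed.npy",d)
cv2.imwrite("pics/e.png",cv2.resize(b[140:290,210:360],(600,600),interpolation=2))
cv2.imwrite("pics/et.png",cv2.resize(t[150:290,180:320],(600,600),interpolation=2))
s=get_state();print(proj("side",s["eef_pos"]),s["q"])
E
```

```text
14.8 [0.565  0.1321 0.2552] [ 3.1365 -0.0234  3.1106] dyaw 16.8 [-0.2517  0.3832 -2.2068] [-0.069  -0.1046  0.0091] 0.02155098516017243
[304.33169104 174.87271639] [ 0.55195637  0.20408731 -0.15360572 -0.0178631  -1.23034357 -2.15094377]
```

View pics/e.png

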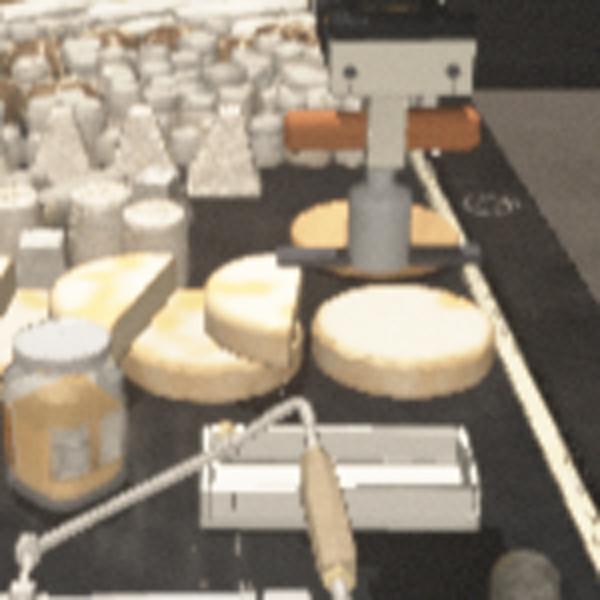

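View pics/et.png

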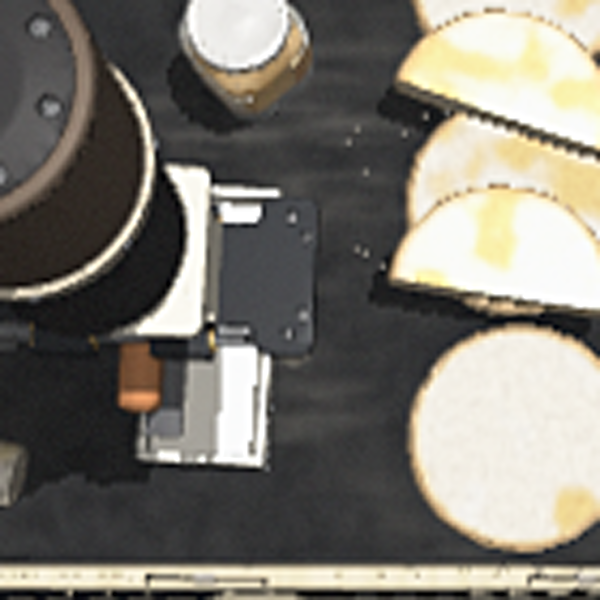

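>>> {"fn": "play_rows", "kwargs": {"targets": [[-0.005, -0.022, -0.018, 0.007, -0.013, 0, 0], [0, 0, 0, 0, 0, -0.04, 0], [0, 0, 0, 0, 0, -0.04, 0], [0, 0, 0, 0, 0, -0.02, 0], [0, 0, 0, 0, 0, 0, 0]]}}

```text
t: 15.52
eef_pos: [0.5722, 0.108, 0.1545]
ee_rot: [3.141, 0.005, 3.077]
force: [0.8, -0.1, -1.6]
width: 0.0218
```

```bash
python3 st.py; python3 - <<'E'
from h import *
b,d=grab_frame("side");t,dt=grab_frame("top")
cv2.imwrite("pics/f.png",cv2.resize(b[170:290,240:360],(600,600),interpolation=2))
cv2.imwrite("pics/ft.png",cv2.resize(t[150:290,180:320],(600,600),interpolation=2))
E
```

```text
15.525 [0.5722 0.108  0.1545] [3.141  0.0052 3.0772] dyaw 14.9 [ 0.8003 -0.1039 -1.6351] [-0.0769  0.0572  0.02  ] 0.02177560287779891
```

View pics/f.png

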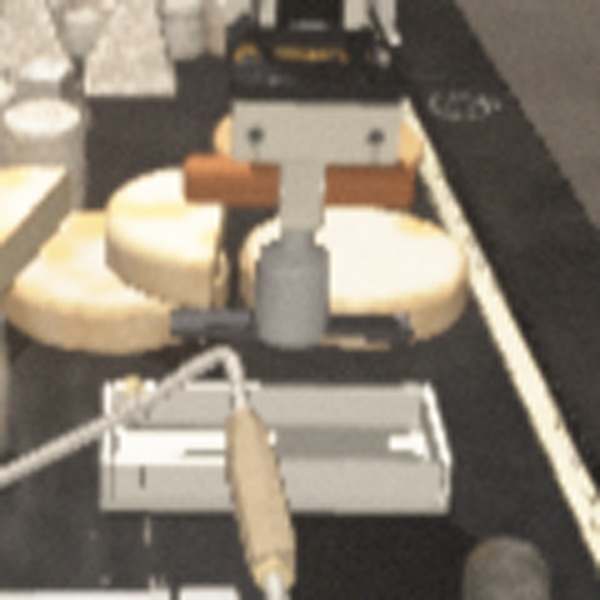

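View pics/ft.png

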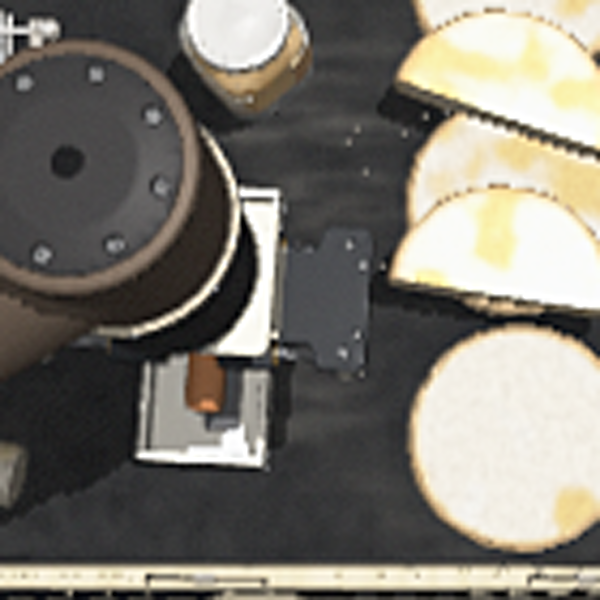

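>>> {"fn": "play_rows", "kwargs": {"targets": [[0, -0.003, 0.014, 0, 0.01, 0, 0], [0, 0, 0, 0, 0, -0.025, 0], [0, 0, 0, 0, 0, -0.02, 0], [0, 0, 0, 0, 0, 0, 0]]}}

```text
t: 16.12
eef_pos: [0.5768, 0.1215, 0.1162]
ee_rot: [3.135, 0.021, 3.094]
force: [-1.1, 0.1, -2.0]
width: 0.0216
```

```bash
python3 st.py; python3 - <<'E'
from h import *
b,d=grab_frame("side");t,dt=grab_frame("top")
cv2.imwrite("pics/g.png",cv2.resize(b[170:290,240:360],(600,600),interpolation=2))
cv2.imwrite("pics/gt.png",cv2.resize(t[150:290,180:320],(600,600),interpolation=2))
E
```

```text
16.125 [0.5768 0.1215 0.1162] [3.1345 0.0209 3.0942] dyaw 15.8 [-1.1072  0.0772 -1.9567] [-0.0524  0.1149  0.0431] 0.021555248763932278
```

View pics/g.png

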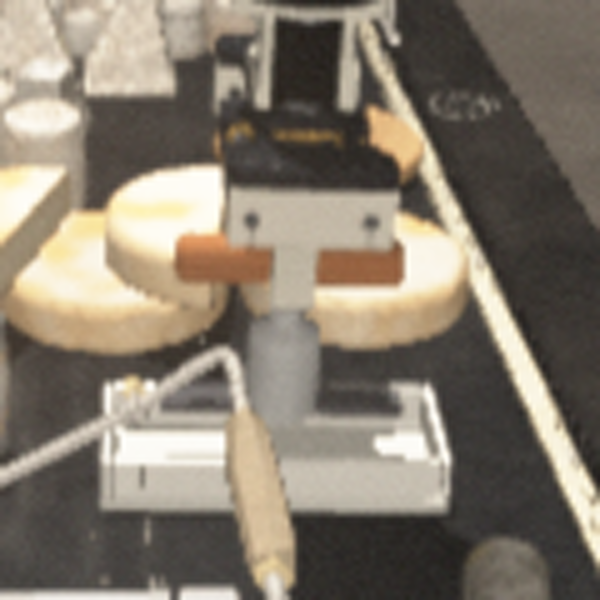

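View pics/gt.png

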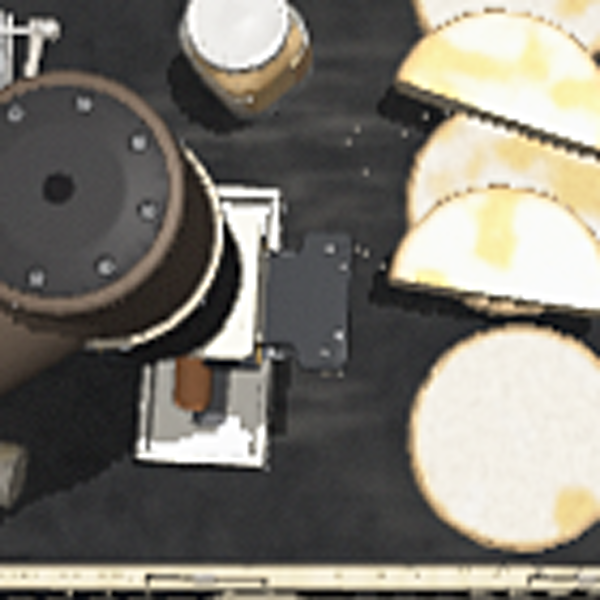

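>>> {"fn": "play_rows", "kwargs": {"targets": [[-0.006, 0.018, 0, -0.005, -0.001, 0, 0], [0, 0, 0, 0, 0, -0.01, 0], [0, 0, 0, 0, 0, -0.01, 0], [0, 0, 0, 0, 0, 0, 0], [0, 0, 0, 0, 0, 0, 0]]}}

```text
t: 16.85
eef_pos: [0.5735, 0.1214, 0.0985]
ee_rot: [3.139, 0.007, 3.095]
force: [0.0, -0.2, -2.1]
width: 0.0216
```

```bash
python3 st.py
```

```text
16.85 [0.5735 0.1214 0.0985] [3.1393 0.0072 3.0949] dyaw 15.9 [ 0.0232 -0.1986 -2.1111] [-0.0723 -0.0006  0.0185] 0.021640338318732834
```

>>> {"fn": "play_rows", "kwargs": {"targets": [[-0.002, 0.007, 0, 0, 0, -0.005, 0], [0, 0, 0, 0, 0, -0.004, 0], [0, 0, 0, 0, 0, 0, 0], [0, 0, 0, 0, 0, 0, 0]]}}

```text
t: 17.35
eef_pos: [0.5737, 0.1214, 0.089]
ee_rot: [-3.141, -0.0, 3.095]
force: [-0.4, -0.0, -2.3]
width: 0.0214
```

```bash
python3 st.py
```

```text
17.35 [0.5737 0.1214 0.089 ] [-3.1414 -0.0001  3.0948] dyaw 15.9 [-0.4418 -0.0426 -2.3319] [-0.0405 -0.0231  0.0015] 0.021436677252762593
```

>>> {"fn": "play_rows", "kwargs": {"targets": [[0, 0, 0, 0, 0, -0.002, 0], [0, 0, 0, 0, 0, 0, 0]]}}

```text
t: 17.6
eef_pos: [0.5738, 0.1215, 0.087]
ee_rot: [3.142, 0.0, 3.095]
force: [-0.5, 0.4, -2.5]
width: 0.0217
```

>>> {"fn": "play_rows", "kwargs": {"targets": [[0, 0, 0, 0, 0, -0.002, 0], [0, 0, 0, 0, 0, 0, 0]]}}

```text
t: 17.85
eef_pos: [0.5742, 0.1216, 0.0854]
ee_rot: [3.141, 0.001, 3.095]
force: [-0.8, -0.0, -2.2]
width: 0.0215
```

```bash
python3 st.py
```

```text
17.85 [0.5742 0.1216 0.0854] [3.1413 0.0012 3.0951] dyaw 15.9 [-0.7905 -0.0041 -2.2364] [-0.0631  0.0272  0.0572] 0.021463391550062702
```

>>> {"fn": "play_rows", "kwargs": {"targets": [[0, 0, 0, 0, 0, -0.0015, 0], [0, 0, 0, 0, 0, 0, 0]]}}

```text
t: 18.1
eef_pos: [0.5743, 0.1215, 0.0855]
ee_rot: [3.141, 0.002, 3.096]
force: [-0.6, 0.9, -2.1]
width: 0.0217
```

>>> {"fn": "play_rows", "kwargs": {"targets": [[0, 0, 0, 0, 0, -0.0015, 0], [0, 0, 0, 0, 0, 0, 0]]}}

```text
t: 18.35
eef_pos: [0.5746, 0.1214, 0.0854]
ee_rot: [3.141, 0.003, 3.096]
force: [-0.9, 0.5, -0.7]
width: 0.0214
```

>>> {"fn": "play_rows", "kwargs": {"targets": [[0, 0, 0, 0, 0, -0.002, 0]]}}

```text
t: 18.48
eef_pos: [0.5749, 0.1213, 0.0851]
ee_rot: [-3.141, 0.004, 3.097]
force: [-10.7, -0.5, 30.4]
width: 0.0219
```

```bash
python3 st.py; python3 - <<'E'
from h import *
b,d=grab_frame("side")
cv2.imwrite("pics/i.png",cv2.resize(b[170:290,240:360],(600,600),interpolation=2))
E
```

```text
18.475 [0.5749 0.1213 0.0851] [-3.1414  0.0039  3.0969] dyaw 16.0 [-10.6902  -0.5347  30.4235] [-0.1117  4.484  -0.0738] 0.021865189698785252
```

View pics/i.png

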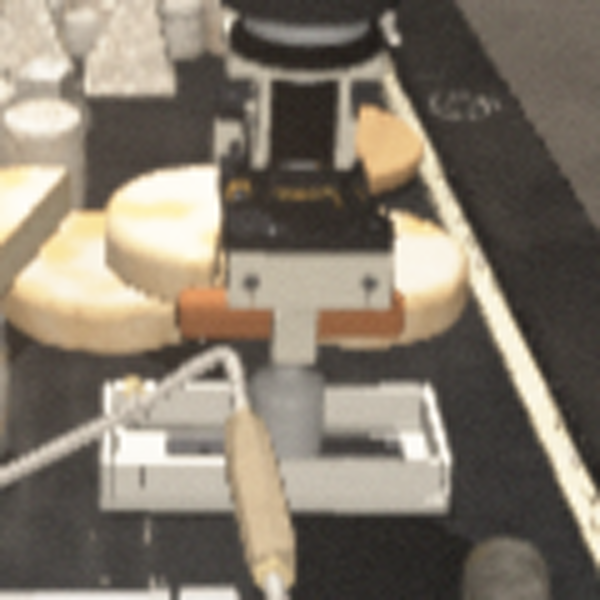

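The blade bar rests in the tub: contact came at TCP z 0.085 with a 30 N spike, and the blade shows at (200–400,445). I'll relax the pressure and release.

>>> {"fn": "play_rows", "kwargs": {"targets": [[0, 0, 0, 0, 0, 0.0005, 0], [0, 0, 0, 0, 0, 0, 0], [0, 0, 0, 0, 0, 0, 0.7], [0, 0, 0, 0, 0, 0, 0.7], [0, 0, 0, 0, 0, 0, 0.7], [0, 0, 0, 0, 0, 0, 0.7], [0, 0, 0, 0, 0, 0, 0.7]]}}

```text
t: 19.4
eef_pos: [0.5753, 0.1216, 0.085]
ee_rot: [3.141, 0.004, 3.097]
force: [0.4, -0.8, 0.6]
width: 0.0602
```

```bash
python3 st.py
```

```text
19.4 [0.5753 0.1216 0.085 ] [3.1415 0.0044 3.0969] dyaw 16.0 [ 0.4165 -0.7898  0.5503] [-0.0305 -0.0415 -0.04  ] 0.06022921892107889
```

Released, 60 mm open. I'll retreat straight up and then back out of the camera view.

>>> {"fn": "play_rows", "kwargs": {"targets": [[0, 0, 0, 0, 0, 0.02, 0.7], [0, 0, 0, 0, 0, 0.04, 0.7], [0, 0, 0, 0, 0, 0.05, 0.7], [0, 0, 0, 0, 0, 0.05, 0.7], [0, 0, 0, -0.03, -0.05, 0.02, 0.7], [0, 0, 0, -0.03, -0.05, 0, 0.7], [0, 0, 0, -0.03, -0.05, 0, 0.7], [0, 0, 0, 0, -0.05, 0, 0.7], [0, 0, 0, 0, -0.05, 0, 0.7], [0, 0, 0, 0, 0, 0, 0.7], [0, 0, 0, 0, 0, 0, 0.7]]}}

```text
t: 20.78
eef_pos: [0.4803, -0.1356, 0.2716]
ee_rot: [-3.141, 0.008, 3.098]
force: [0.5, -0.2, -0.2]
width: 0.0613
```

```bash
python3 st.py; python3 - <<'E'
from h import *
b,d=grab_frame("side");t,dt=grab_frame("top")
cv2.imwrite("pics/j.png",cv2.resize(b[170:290,240:360],(600,600),interpolation=2))
cv2.imwrite("pics/jt.png",t);
for n,I,b in(("top",t,(205,180,255,265)),("side",b,(260,215,330,255))):
    h=cv2.cvtColor(I,cv2.COLOR_BGR2HSV);m=np.zeros(I.shape[:2],np.uint8);x0,y0,x1,y1=b
    m[y0:y1,x0:x1]=((h[...,1]>120)&(h[...,0]<14)&(h[...,2]>70))[y0:y1,x0:x1]
    cs=cv2.findContours(m,0,1)[0]
    if cs:
        r=cv2.minAreaRect(max(cs,key=cv2.contourArea));print(n,r, onz(n,*r[0],.1))
        if n=="top": R=ray(n,*r[0])
        else: print(tri(R,ray(n,*r[0])))
E
```

```text
20.775 [ 0.4803 -0.1356  0.2716] [-3.1408  0.0081  3.0981] dyaw 16.0 [ 0.5352 -0.2026 -0.1744] [0.0284 0.0186 0.0243] 0.06130913589204969
top ((228.0, 213.5), (21.0, 8.0), 90.0) [0.60461556 0.11838546 0.1       ]
side ((297.5, 232.0), (10.0, 45.0), 90.0) [0.5752856  0.13223378 0.1       ]
(array([0.58942193, 0.1215192 , 0.0980433 ]), np.float64(0.031272676760261936))
```

View pics/j.png

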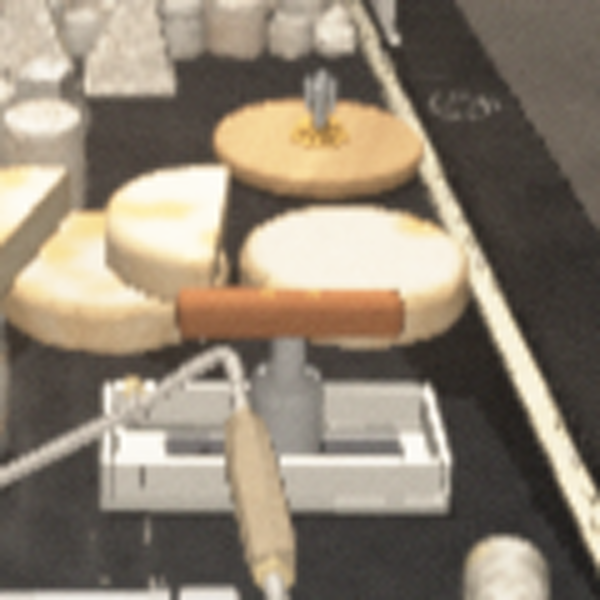

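View pics/jt.png

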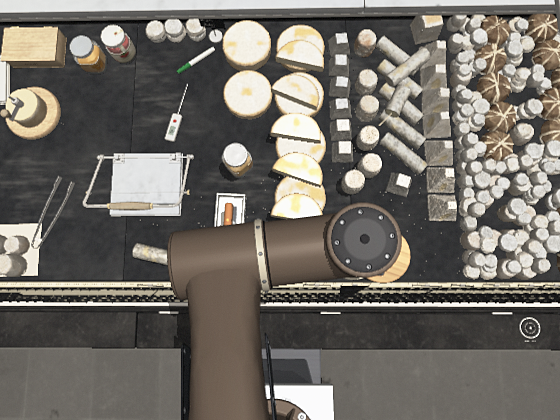

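The scraper stands upright in the tub. Its grip is level from (180,313) to (402,312) in the side crop, with the blade bar inside at about (200–400,445). The jar, drum, brick and visible end of the log are where they started. Handing in.

```bash
python3 -c "
from station import *
print(job_done())"; python3 st.py
```

```text
the job is handed in; nothing more can be done
None
the job is handed in; nothing more can be done
```

The scraper is off the spindle and standing upright and released in the tub, and I handed the job in at about 21 s of the 64 s allowed.

**Removal:** I held the cross-grip at 60 N and rocked it about ±25–28°, clockwise first, with an upward draw of about 18 N (up to 22 N). It took six full cycles to work free. It then hung freely at about 2.8 N and I carried it to the tub.

**Placing:** I lowered it until it met the tub floor at the expected TCP height of 0.085 m, then opened the gripper and backed away.

**Last checks:**
- The side view shows the scraper standing straight with its blade bar inside the tub. At release the foot was within about 8 mm of the tub's middle along and 5 mm across, going by the TCP.
- The jar, drum, brick and the visible part of the log look unmoved.

**What failed or fell short:**
- In the final top view the arm covered half the grip, so checking its centre from two views failed (31 mm ray gap). The position rests on the TCP at release and the side view, which agree.
- The last press on the tub floor gave a brief wrist force of about 30 N, below the 120 N limit.
- The swing angles and the rise at each step come from the gripper pose. I checked the scraper itself against them only by eye, in two pictures.

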